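Clamp the jamb block and hold the hatch door to its hinge

TASK

Swing the vise's cam lever a quarter turn, until it points straight along the jaws, so that the jamb block is clamped. Then pick up the hatch door, bring its hinge knuckle in between the two knuckles on the block with the holes in line and the door level, and finish while still holding it there in the air, clear of the block, so that the pin can be slid through. Keep the block upright in the vise and leave the pin and the other things on the bench where they are.

Things in the scene. Friction and masses are not known exactly. Their poses are not given: they have to be found in the camera images.
- cam_lever (a joint): vise's cam lever on an upright pivot. 0 = square to the jaws, pointing to vise +y; grows anticlockwise seen from above; 1.571 = along the jaws, pointing to vise -x; stop at 1.9. Drives the jaw 6.2 mm per rad; the jaw's springy facing meets the block at about 75 degrees and presses it with some 13 N at 90. Starts at 0 to 0.4, stays where it is left; 3 to 6 N at the knob moves it
- lever_knob (a point): centre of the upright black round knob on the end of the cam lever: 28 mm in diameter, 34 mm tall, its centre 120 mm from the pivot and about 92 mm above the bench; free all round, the steel lever bar (16 mm wide, 8 mm thick) runs 31 mm lower, its top 31 mm below this point
- lever_pivot (a point): the lever's pivot axis, fixed on the vise, given at the height of the knob's centre. Axes as the vise
- vise: grey cam-action bench vise bolted down; origin under the middle of the clamping place, at bench height. x runs along the jaws, y across them (fixed jaw on the -y side, sliding jaw, cam and lever on the +y side), z up. Bed 130 x 165 mm, top 25 mm above the bench; jaws 110 mm long, tops 75 mm above the bench; pivot at x = 0, y = 67 mm
- vise_jaw: the vise's sliding jaw, 110 x 20 x 49 mm with a springy rubber facing (8 N/mm) towards the block; origin under its middle; the cam drives it about 10 mm towards -y and so clamps the block
- jamb_block: upright wooden jamb block, 130 (x) x 44 (y) x 95 mm, standing loose on the vise bed between the jaws with about 5 to 8 mm of play (it slides a few mm and squares up when clamped); origin at the middle of its underside. A 3 mm steel hinge leaf lies on its top, with two knuckles out over its -y edge
- jamb_bore (a point): middle of the line through the holes of the block's two knuckles (block frame x 0, y -38, z 96.5 mm; 121.5 mm above the bench), block axes, hole line along x. Each knuckle: a tube 26 mm long, 20 mm outside, 12 mm hole; the opening between them is 46 mm wide (x -23 to 23 mm), open from above and below; the block's edge is 16 mm from the line
- hatch_door: plywood hatch door, 150 x 150 x 18 mm, 0.3 to 0.6 kg, lying flat on the bench, pull upwards; origin at the middle of its underside. Its +y edge carries the other hinge leaf with a single knuckle; the door mates with its +y towards the block's +y (same axes as the block), its top level with the block's top
- door_bore (a point): middle of the hole of the door's knuckle (door frame x 0, y 91 mm, z 19.5 mm), door axes, hole line along x. The knuckle is a tube 40 mm long, 20 mm outside, 12 mm hole, so it has 3 mm of room each end between the block's knuckles; the door's edge is 16 mm from the line
- door_pull (a point): middle of the door's wooden pull, a square bar 14 mm wide (y), 14 mm high, 100 mm long (x), on two end posts with 72 mm free between them; door frame x 0, y 20, z 52 mm; its underside is 27 mm above the door's top face. Near the door's centre of mass. Grip from above across y
- hinge_pin: bystander: steel hinge pin, 8 mm thick, 120 mm long with a bent end, lying on the bench; origin under its middle
- jug: bystander: white plastic jug, 100 x 130 mm, 200 mm tall; origin under its middle
- sanding_pad: bystander: round hand sanding pad, 120 mm in diameter, 28 mm high; origin under its middle
- foam_scroll: bystander: white carved foam spiral, about 150 mm across, 45 mm high; origin at the bench in the middle of the curl
Mind the look-alikes: they are no part of the job. Leave any red or yellow look-alike of the jamb_block alone.

How it is judged:
On the way, in this order (a step that is already met when the one before it is completed fails the run):
1. the cam lever is set at a quarter turn and the jaw clamps the block (value of joint cam_lever between 1.42 and 1.72 rad and contact force between vise_jaw and jamb_block above 3 N), for 0.3 s.
2. the hatch door is lifted clear of the bench in the fingers (height (world z) of hatch_door above 0.05 m and contact force between hatch_door and the fingers above 1 N), for 0.2 s.
At the end, for the whole second after the job is handed in: Door held still in the air in the fingers: knuckle hole within 2.5 mm of the block's hole line sideways and in height, 3 mm along it, 0.05 rad parallel, level within 0.1 rad, under 2 N on the block; lever at 90 degrees within 8.6, jaw pressing the upright block over 3 N (all of step 1 and x of door_bore in the frame of jamb_bore between -0.003 and 0.003 m and y of door_bore in the frame of jamb_bore between -0.0025 and 0.0025 m and z of door_bore in the frame of jamb_bore between -0.0025 and 0.0025 m and angle between the x axis of hatch_door and the x axis of jamb_block, either way round below 0.05 rad and angle between the z axis of hatch_door and the z axis of jamb_block, either way round below 0.1 rad and y of hatch_door in the frame of jamb_block below -0.1 m and contact force between hatch_door and the fingers above 1 N and contact force between hatch_door and jamb_block below 2 N and linear speed of hatch_door below 0.02 m/s and angle between jamb_block's own z axis and vertical below 0.05 rad); the arm keeps its last pose, push and grip.
It fails at once if the hinge pin, jug, sanding pad or foam scroll is pushed more than 30 mm (distance of any of hinge_pin, jug, sanding_pad, foam_scroll from where it was at the start of the episode above 0.03 m).
It fails at once if the jamb block is tipped over or pulled out of the vise (angle between jamb_block's own z axis and vertical above 0.2 rad or height (world z) of jamb_block above 0.045 m).
It also fails if it takes over 58 s, if anything falls off the work surface, if the arm or the gripper's body presses on something with over 40 N, if the wrist force passes 120 N, or if a joint passes its speed limit or range.

ROBOT

A 7-joint arm with a two-finger parallel gripper is mounted at the origin on the work surface. World frame = base frame: x ahead of the robot, y to its left, z up, the work surface at z = 0. Lengths are in m, angles in rad, forces in N, time in s.
With the tool pointing down it reaches from about 0.425 to 0.8 m from the base axis. Payload 8.3 kg.
Tool frame: the origin (TCP) lies on the centre line of the jaws, within the pads' length; the fingertips stand 17 mm ahead of it and the grasp point (between the pads) lies 2 mm behind it; z points along the fingers, y is the line along which they close (so a half turn about z gives the same grasp; the last joint's range is limited). The gripper opens to 85 mm and grips with 20 to 120 N. Pads are 22 mm wide; open, the fingers measure 114 mm over their backs; the gripper's body (76 mm by 85 mm) begins 54 mm behind the grasp point. The pads swing forward as they close: fully open they stand 13 mm farther back than shut.
Start: joints at [1.089, 0.383, 0.016, 1.37, -0.006, 1.388, -0.046], TCP at [0.254, -0.571, 0.248] pointing down, gripper open.
Joint ranges: [-2.95, 2.95], [-0.25, 2.06], [-1.52, 1.56], [0.18, 2.33], [-1.44, 4.58], [0.02, 2.06], [-3.01, 3.01]. Speed limits (rad/s): [2.39, 2.39, 3.01, 3.01, 3.14, 3.14, 3.14].

INTERFACE

Orientations are given as a unit quaternion [w, x, y, z].
In Python, from rig import * gives the robot as it stands. The module is installed in compiled form; this text tells all that it offers.
- The arm moves only by the shell command python3 -m handwheel 'ROWS'. ROWS is JSON, a list of rows, each a list of 3 entries, a list of its own where there are three numbers: the shift along the tool's x, y, z in units of 30 mm (1.0 is 30 mm), then the turn, a rotation vector about the tool's x, y, z in units of 6 degrees (1.0 is 6 degrees), then the opening, from -1 (shut) to 1 (fully open). A call has exactly 10 rows; each row shifts and turns the commanded pose from where the row before left it, along the tool's axes as they then stand; what a row does not reach is not made up. A row lasts 1/10 s, in which the tool goes at most 50 mm and 8.59 degrees, less where a joint would pass 70% of its speed; a pose out of reach is approached as far as the arm can. A call is refused whole if a number of a shift passes 1 or a number of a turn 1, either way. A call with a gripper value outside its range is refused whole. The fingers move at their own pace and stop on an object; the grip force is fixed at half the most. Time passes only in rows, so rows that do not move let the fingers close, or fill a call up. It gives the time, the measured TCP pose, the force, the opening and the grip force at its end, in the units of the state.
- get_obs(): the state, without advancing time (a new reading comes with each control period).
- camera(name): name is "scene" or "top"; returns (picture, depth): 400x640x3 uint8, blue, green, red; 400x640 float32, m along the optical axis (not along the pixel's ray), 0 where there is no reading.
- camera_params(name): a dict with "mtx" (3x3 intrinsics, pixels), "k1" (the pictures are not rectified: a ray, as slopes to the right and down, at radius r is drawn at 1 + k1 r^2 times it, then the intrinsics apply), "pose" (4x4, takes a point from camera to world coordinates). Camera axes: x right, y down, z forward; pixel columns grow to the right and rows downward; lengths in m; the calibration is good to about 2 mm. A picture is of the moment at which its call begins. camera_params takes no time and is no camera call.
- job_done(): hands the job in; it is judged then, once.
The state is a dict: "clock": time; "joint_pos": joint angles; "qvel": joint speeds; "joint_efforts": joint torques, N m; "ee_pos": TCP position; "orientation": TCP orientation; "force": force on the tool from outside, world axes, zero at the start; "ft_torque": the same for the moment, N m; "opening": finger opening in m; "finger_force": force on a finger pad.
Only numpy, scipy, OpenCV 4.12 (cv2) and the standard library are available. Lean on these libraries where they do the work, as an engineer would, in place of code of your own. Each camera call takes 0.05 s, during which the arm holds its last target. There are 200 camera calls.

## Working session

There is one attempt and no reset: what is moved stays moved. The work goes in short steps, Python scripts to look and compute and a shell command to move; the robot and the scene stay as the last step left them, time stands still between calls to the robot, and variables do not carry over. Pictures are saved under pics/ and viewed, at most 10 in all, crops included, and the job is handed in when it is done.

```bash
mkdir -p pics; cat > h.py <<'E'
from rig import *
import numpy as np, cv2
from scipy.spatial.transform import Rotation as R
def cloud(name):
    im,d=camera(name); p=camera_params(name); K=np.array(p['mtx']); k=p['k1']
    v,u=np.mgrid[0:400,0:640]
    D=np.array([k,0,0,0,0.])
    n=cv2.undistortPoints(np.stack([u,v],-1).reshape(-1,1,2).astype(np.float64),K,D).reshape(400,640,2)
    T=np.array(p['pose']); ray=np.concatenate([n,np.ones((400,640,1))],-1)
    P=(ray*d[...,None])@T[:3,:3].T+T[:3,3]
    P[d==0]=np.nan
    return im,d,P,ray@T[:3,:3].T,T[:3,3]
def plane(ray,o,u,v,z):
    r=ray[int(round(v)),int(round(u))]; return o+r*(z-o[2])/r[2]
E
python3 - <<'E'
from h import *
for n in('top','scene'):
    im,d,P,r,o=cloud(n); cv2.imwrite(f'pics/{n}0.png',im); np.savez(f'{n}0.npz',im=im,P=P,r=r,o=o)
    print(n,o,np.isnan(P[...,0]).mean())
s=get_obs();print(s); print(R.from_quat(np.roll(s['orientation'],-1)).as_matrix().round(3))
E
```

```text
top [ 0.49308125 -0.03763042  1.0160567 ] 0.00404296875
scene [ 1.34987562 -0.24102631  0.89948446] 0.00407421875
{'clock': 0.1, 'joint_pos': array([ 1.08910955,  0.38417168,  0.01642753,  1.37107031, -0.00629777,
        1.38821859, -0.04647927]), 'qvel': array([-0.00049098, -0.00289846,  0.00042754, -0.00353431,  0.00067425,
        0.00206214, -0.00042292]), 'joint_efforts': array([ 3.45543915e-03, -6.29134011e+01,  8.47466402e-01, -3.72759676e+01,
        1.67808670e-02,  1.04752608e-02,  7.44609861e-05]), 'ee_pos': array([ 0.25398499, -0.5705859 ,  0.24735867]), 'orientation': array([-8.83511295e-04,  9.78153071e-01,  2.07883968e-01, -2.13395330e-04]), 'force': array([ 0.60443702, -0.44839835, -0.07394664]), 'ft_torque': array([ 0.00424645,  0.01219082, -0.01751482]), 'finger_force': 0.0, 'opening': 0.08547095594146492}
[[ 0.914  0.407 -0.001]
 [ 0.407 -0.914  0.002]
 [-0.    -0.002 -1.   ]]
```

View pics/top0.png

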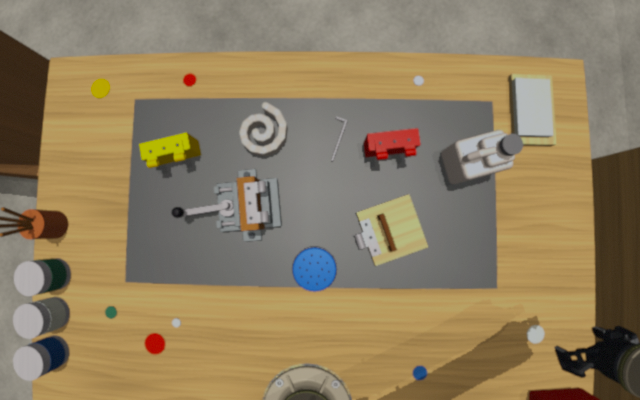

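View pics/scene0.png

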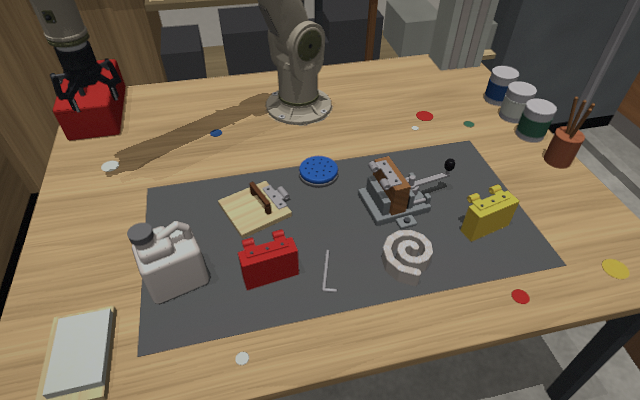

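The top view shows the vise with the brown-orange block at about (250,205), its lever knob at (178,212) and pivot at (226,208). The door is at (392,230), with its pull at (387,232) and its knuckle at (365,240). There are three block candidates: yellow (166,150), red (393,143) and wood-brown in the vise (250,205). Only the brown one fits the description, since it stands in the vise. I'll confirm that with a crop.

```bash
cat > m.py <<'E'
from h import *
def rect(p):
    (c,s,a)=cv2.minAreaRect(p[:,:2].astype(np.float32)*1000); b=cv2.boxPoints((c,s,a)); 
    e=b[1]-b[0]; f=b[2]-b[1]; l=e if np.hypot(*e)>np.hypot(*f) else f
    return np.array(c).round(1),np.array(s).round(1),round(np.degrees(np.arctan2(l[1],l[0]))%180,2)
E
python3 - <<'E'
from m import *
for n in('top','scene'):
    D=np.load(n+'0.npz'); im,P=D['im'],D['P']; hsv=cv2.cvtColor(im,cv2.COLOR_BGR2HSV)
    X,Y,Z=P[...,0],P[...,1],P[...,2]
    if n=='top':
        c=im[150:290,160:440]; cv2.imwrite('pics/crop1.png',cv2.resize(c,None,fx=2.8,fy=2.8,interpolation=cv2.INTER_CUBIC))
        print('bench z',np.nanmedian(Z[180:220,310:330]))
        print('knob,pivot,door',P[212,178],P[208,226],P[220,410],P[232,387])
        kc=P[205,250]; dc=P[230,392]
    near=lambda c,r:np.hypot(X-c[0],Y-c[1])<r
    m=near(kc,.1)&(Z>.126)&(Z<.14); q=P[m]; print(n,'knuckle',m.sum(),rect(q),q.mean(0),np.percentile(q[:,2],95))
    m=near(kc,.1)&(Z>.113)&(Z<.126); q=P[m]; print('blocktop',m.sum(),rect(q),np.median(q[:,2]))
    m=(Z>.07)&(Z<.12)&(hsv[...,2]<60)&near(kc+[0,.13,0],.09); q=P[m]; print('knob',m.sum(),rect(q),np.nanpercentile(q[:,2],[5,50,95]))
    m=near(dc,.13)&(Z>.045)&(Z<.07); q=P[m]; print('pull',m.sum(),rect(q),np.median(q[:,2]))
    m=near(dc,.15)&(Z>.012)&(Z<.024)&(hsv[...,1]>50)&(hsv[...,0]<40); q=P[m]; print('door',m.sum(),rect(q),np.median(q[:,2]))
    m=near(dc,.15)&(Z>.0225)&(Z<.034)&(hsv[...,1]<60); q=P[m]; print('dknuckle',m.sum(),rect(q),np.median(q[:,2]))
E
```

```text
bench z 0.0008303808066585372
knob,pivot,door [0.51920679 0.32093009 0.10797182] [0.53212909 0.20845486 0.07815298] [ 0.50907326 -0.26731168  0.02097771] [ 0.47741016 -0.19936034  0.06134762]
top knuckle 174 (array([546.2, 125. ]), array([96.6, 49.6]), np.float32(6.31)) [0.5483492  0.11223455 0.12966192] 0.1327220433100154
blocktop 1062 (array([544.9, 134.1]), array([130.7,  71.1]), np.float32(6.33)) 0.1216308996423831
knob 101 (array([519.9, 325.4]), array([24.2, 23.3]), np.float32(16.67)) [0.09317091 0.10683665 0.11061365]
pull 244 (array([ 476.7, -201.9]), array([100.3,  14.6]), np.float32(19.86)) 0.0585289547514361
door 2525 (array([ 483.7, -221. ]), array([150.8, 151.6]), np.float32(110.09)) 0.017965447057391004
dknuckle 195 (array([ 457.9, -149.2]), array([96.9, 50.8]), np.float32(18.89)) 0.025242348812197557
scene knuckle 107 (array([546.1, 124.3]), array([98.1, 48.3]), np.float32(7.75)) [0.55011155 0.11239932 0.12962742] 0.13314685235238172
blocktop 666 (array([543.1, 135.1]), array([135.5,  69.6]), np.float32(6.24)) 0.12144012869864668
knob 106 (array([522.3, 326.1]), array([25.4, 23.7]), np.float32(31.16)) [0.08223956 0.09966771 0.10914699]
pull 187 (array([ 476.4, -199.1]), array([104.2,  16.3]), np.float32(19.99)) 0.058517626303777215
door 1785 (array([ 484.7, -218.6]), array([155.6, 152.5]), np.float32(19.91)) 0.01822526785136891
dknuckle 138 (array([ 458.8, -148. ]), array([94. , 50.9]), np.float32(20.94)) 0.02476651271795488
```

View pics/crop1.png

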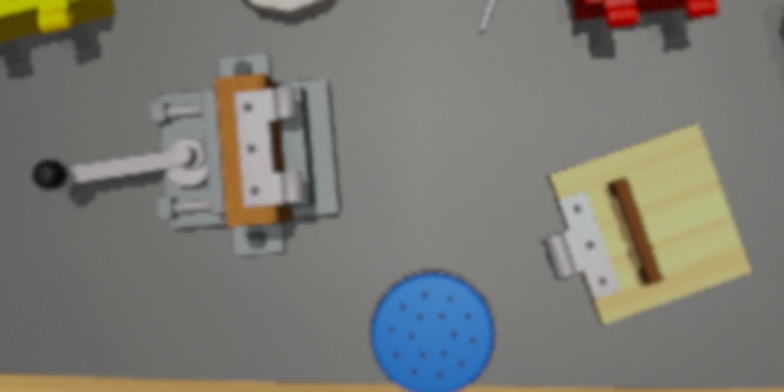

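The crop confirms it: the brown block stands in the grey vise with the lever at (45,172)-(190,160), and the red and yellow look-alikes stand loose on the bench. The plain plywood door has its knuckle facing the vise. Next I'll refine the vise yaw and pivot, then work out the first moves.

```bash
cat > plan.py <<'E'
# plan.py x y z yawdeg nrows : constant row (shift units, turn units) reaching target, tool kept pointing down
import sys; from h import *
def now():
    s=get_obs(); M=R.from_quat(np.roll(s['orientation'],-1)).as_matrix()
    return s,s['ee_pos'],M
def plan(x,y,z,yaw,n,frm=None):
    s,p,M=now(); y0=np.degrees(np.arctan2(M[1,0],M[0,0]))
    if frm is not None: p=np.array(frm[:3]); y0=frm[3]; M=R.from_euler('z',y0,degrees=True).as_matrix()@np.diag([1,-1,-1])
    d=(yaw-y0+180)%360-180; st=-d/n   # tool z turn per row
    A=sum(R.from_euler('z',k*st,degrees=True).as_matrix() for k in range(n))
    t=M.T@(np.array([x,y,z])-p); sh=np.linalg.solve(A,t)/.03
    print('from',p.round(4),round(y0,2),'tilt',M[2,:2].round(4),'row shift',sh.round(3),'turn z',round(st/6,3),'n',n)
if __name__=='__main__':
    a=list(map(float,sys.argv[1:])); plan(*a[:4],int(a[4]),a[5:] or None)
E
python3 - <<'E'
from m import *
D=np.load('top0.npz'); im,P=D['im'],D['P']; hsv=cv2.cvtColor(im,cv2.COLOR_BGR2HSV)
X,Y,Z=P[...,0],P[...,1],P[...,2]
m=(abs(X-.545)<.1)&(Y>.05)&(Y<.105)&(Z>.065)&(Z<.085); q=P[m]; print('fixed jaw',m.sum(),rect(q),np.median(q[:,2]))
m=(abs(X-.545)<.1)&(Y>.155)&(Y<.19)&(Z>.068)&(Z<.09)&(hsv[...,1]<70); q=P[m]; print('slid jaw',m.sum(),rect(q),np.median(q[:,2]))
m=(abs(X-.545)<.1)&(Y>.18)&(Y<.31)&(Z>.05)&(Z<.085)&(hsv[...,2]>150); q=P[m]; print('lever',m.sum(),rect(q),np.median(q[:,2]))
m=(abs(X-.532)<.03)&(Y>.18)&(Y<.235)&(Z>.072); q=P[m]; print('hub',m.sum(),rect(q),q.mean(0),np.percentile(q[:,2],95))
m=(abs(X-.545)<.15)&(Y>.0)&(Y<.3)&(Z>.015)&(Z<.035)&(hsv[...,1]<70); q=P[m]; print('bed',m.sum(),rect(q),np.median(q[:,2]))
E
python3 plan.py .46 -.2 .24 65 10; python3 plan.py .521 .3255 .2 95 20 .46 -.2 .24 65
```

```text
fixed jaw 63 (array([534.1, 100.7]), array([76.1,  8.4]), np.float32(0.38)) 0.07446029910747054
slid jaw 181 (array([541.8, 183.5]), array([109. ,  13.4]), np.float32(2.4)) 0.07466982484117823
lever 267 (array([533.9, 250.1]), array([ 39.1, 118.3]), np.float32(91.05)) 0.059897560605516986
hub 150 (array([531.1, 198.7]), array([58.3, 36.5]), np.float32(1.59)) [0.53501686 0.19216747 0.07797182] 0.08831417159608881
bed 977 (array([569.8, 164.1]), array([239.9, 165.8]), np.float32(3.75)) 0.024874835115395788
from [ 0.254  -0.5706  0.2474] 24.0 tilt [-0.0001 -0.0018] row shift [ 1.369 -0.458  0.026] turn z -0.683 n 10
from [ 0.46 -0.2   0.24] 65.0 tilt [0. 0.] row shift [ 0.89  -0.064  0.067] turn z -0.25 n 20
```

```bash
python3 plan.py .43 -.35 .24 55 10; python3 plan.py .54 -.05 .24 75 10 .43 -.35 .24 55;python3 plan.py .521 .3255 .2 95 20 .54 -.05 .24 75
```

```text
from [ 0.254  -0.5706  0.2474] 24.0 tilt [-0.0001 -0.0018] row shift [ 0.926 -0.222  0.025] turn z -0.517 n 10
from [ 0.43 -0.35  0.24] 55.0 tilt [0. 0.] row shift [ 1.065 -0.109  0.   ] turn z -0.333 n 10
from [ 0.54 -0.05  0.24] 75.0 tilt [0. 0.] row shift [ 0.623 -0.092  0.067] turn z -0.167 n 20
```

```bash
r='[[0.93,-0.22,0.02],[0,0,-0.52],1]'
python3 -m handwheel '[[[0.93,-0.22,0.02],[0,0,-0.52],1],[[0.93,-0.22,0.02],[0,0,-0.52],1],[[0.93,-0.22,0.02],[0,0,-0.52],1],[[0.93,-0.22,0.02],[0,0,-0.52],1],[[0.93,-0.22,0.02],[0,0,-0.52],1],[[0.93,-0.22,0.02],[0,0,-0.52],1],[[0.93,-0.22,0.02],[0,0,-0.52],1],[[0.93,-0.22,0.02],[0,0,-0.52],1],[[0.93,-0.22,0.02],[0,0,-0.52],1],[[0.93,-0.22,0.02],[0,0,-0.52],1]]'
python3 -m handwheel '[[[1,-0.1,0],[0,0,-0.33],1],[[1,-0.1,0],[0,0,-0.33],1],[[1,-0.1,0],[0,0,-0.33],1],[[1,-0.1,0],[0,0,-0.33],1],[[1,-0.1,0],[0,0,-0.33],1],[[1,-0.1,0],[0,0,-0.33],1],[[1,-0.1,0],[0,0,-0.33],1],[[1,-0.1,0],[0,0,-0.33],1],[[1,-0.1,0],[0,0,-0.33],1],[[1,-0.1,0],[0,0,-0.33],1]]'
python3 -m handwheel '[[[0.65,-0.09,0],[0,0,-0.17],1],[[0.65,-0.09,0],[0,0,-0.17],1],[[0.65,-0.09,0],[0,0,-0.17],1],[[0.65,-0.09,0],[0,0,-0.17],1],[[0.65,-0.09,0],[0,0,-0.17],1],[[0.65,-0.09,0],[0,0,-0.17],1],[[0.65,-0.09,0],[0,0,-0.17],1],[[0.65,-0.09,0],[0,0,-0.17],1],[[0.65,-0.09,0],[0,0,-0.17],1],[[0.65,-0.09,0],[0,0,-0.17],1]]'
python3 plan.py .521 .3255 .17 95 10
```

```text
clock: 1.1
ee_pos: [0.432, -0.3476, 0.2423]
orientation: [0.0, 0.885, 0.465, 0.0]
force: [-1.0, -0.9, 0.4]
opening: 0.0852
finger_force: 0.0
clock: 2.1
ee_pos: [0.5345, -0.0659, 0.2424]
orientation: [0.0, 0.792, 0.61, -0.0]
force: [0.2, -0.6, 0.2]
opening: 0.0855
finger_force: 0.0
clock: 3.1
ee_pos: [0.5432, 0.1299, 0.2423]
orientation: [-0.0, 0.736, 0.677, 0.0]
force: [-0.0, 0.3, -1.1]
opening: 0.0854
finger_force: 0.0
from [0.5432 0.1299 0.2423] 85.28 tilt [0.0001 0.0001] row shift [ 0.652 -0.078  0.241] turn z -0.162 n 10
```

```bash

python3 -m handwheel '[[[0.65,-0.08,0.24],[0,0,-0.16],1],[[0.65,-0.08,0.24],[0,0,-0.16],1],[[0.65,-0.08,0.24],[0,0,-0.16],1],[[0.65,-0.08,0.24],[0,0,-0.16],1],[[0.65,-0.08,0.24],[0,0,-0.16],1],[[0.65,-0.08,0.24],[0,0,-0.16],1],[[0.65,-0.08,0.24],[0,0,-0.16],1],[[0.65,-0.08,0.24],[0,0,-0.16],1],[[0.65,-0.08,0.24],[0,0,-0.16],1],[[0.65,-0.08,0.24],[0,0,-0.16],1]]'
python3 plan.py .521 .3255 .09 95 6
```

```text
clock: 4.1
ee_pos: [0.5203, 0.3247, 0.1693]
orientation: [-0.0, 0.676, 0.737, -0.0]
force: [0.2, -1.0, 0.2]
opening: 0.0855
finger_force: 0.0
from [0.5203 0.3247 0.1693] 94.87 tilt [-0.0001 -0.0005] row shift [0.004 0.004 0.441] turn z -0.004 n 6
```

```bash

python3 -m handwheel '[[[0,0,0.44],[0,0,0],1],[[0,0,0.44],[0,0,0],1],[[0,0,0.44],[0,0,0],1],[[0,0,0.44],[0,0,0],1],[[0,0,0.44],[0,0,0],1],[[0,0,0.44],[0,0,0],1],[[0,0,0],[0,0,0],-0.15],[[0,0,0],[0,0,0],-0.15],[[0,0,0],[0,0,0],-0.15],[[0,0,0],[0,0,0],-0.15]]'
python3 - <<'E'
from h import *
im,*_=cloud('top'); cv2.imwrite('pics/t1.png',cv2.resize(im[140:290,120:320],None,fx=3,fy=3))
E
```

```text
clock: 5.1
ee_pos: [0.5213, 0.3236, 0.092]
orientation: [0.0, 0.677, 0.736, 0.001]
force: [-0.1, 0.0, 0.3]
opening: 0.0362
finger_force: 0.0
```

View pics/t1.png

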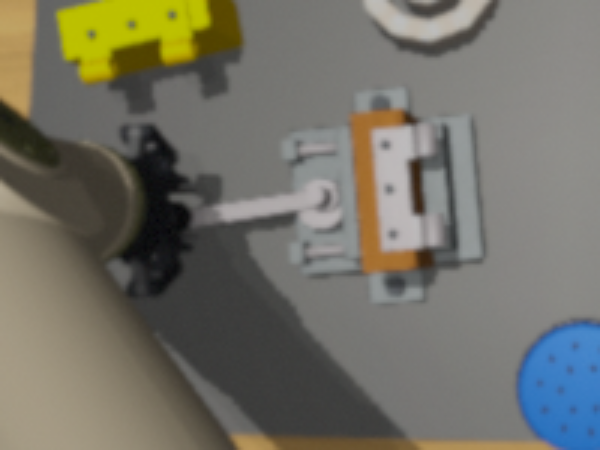

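The gripper is over the knob at (175,212) in the crop. Opening is 36 mm with no contact force, so the knob is caged. I'll swing the lever now.

```bash

python3 -m handwheel '[[[-0.02,-0.42,0],[0,0,-1],-0.15],[[-0.02,-0.42,0],[0,0,-1],-0.15],[[-0.02,-0.42,0],[0,0,-1],-0.15],[[-0.02,-0.42,0],[0,0,-1],-0.15],[[-0.02,-0.42,0],[0,0,-1],-0.15],[[-0.02,-0.42,0],[0,0,-1],-0.15],[[-0.02,-0.42,0],[0,0,-1],-0.15],[[-0.02,-0.42,0],[0,0,-1],-0.15],[[-0.02,-0.42,0],[0,0,-1],-0.15],[[-0.02,-0.42,0],[0,0,-1],-0.15]]'
python3 plan.py .532 .2085 .09 155 1 
```

```text
clock: 6.15
ee_pos: [0.423, 0.2554, 0.0923]
orientation: [0.002, 0.216, 0.976, 0.001]
force: [4.0, 1.6, 0.4]
opening: 0.0364
finger_force: 2.0
from [0.423  0.2554 0.0923] 155.04 tilt [-0.0027  0.0035] row shift [-3.955  0.115  0.09 ] turn z 0.006 n 1
```

```bash

python3 -m handwheel '[[[-0.02,-0.42,0],[0,0,-1],-0.15],[[-0.02,-0.42,0],[0,0,-1],-0.15],[[-0.02,-0.42,0],[0,0,-1],-0.15],[[-0.02,-0.42,0],[0,0,-1],-0.15],[[-0.02,-0.42,0],[0,0,-1],-0.15],[[0,0,0],[0,0,0],-0.15],[[0,0,0],[0,0,0],-0.15],[[0,0,0],[0,0,0],-0.15],[[0,0,0],[0,0,0],-0.15],[[0,0,0],[0,0,0],-0.15]]'
python3 - <<'E'
from m import *
im,d,P,r,o=cloud('top'); cv2.imwrite('pics/t2.png',cv2.resize(im[140:290,150:320],None,fx=4,fy=4,interpolation=cv2.INTER_CUBIC)); np.savez('t2.npz',im=im,P=P)
X,Y,Z=P[...,0],P[...,1],P[...,2];hsv=cv2.cvtColor(im,cv2.COLOR_BGR2HSV)
m=(abs(X-.545)<.1)&(Y>.15)&(Y<.19)&(Z>.068)&(Z<.09)&(hsv[...,1]<70); q=P[m]; print('slid jaw',m.sum(),rect(q))
m=(abs(X-.545)<.1)&(abs(Y-.12)<.06)&(Z>.113)&(Z<.126); q=P[m]; print('blocktop',m.sum(),rect(q))
E
```

```text
clock: 7.15
ee_pos: [0.4101, 0.1939, 0.0911]
orientation: [-0.0, -0.042, 0.999, -0.0]
force: [-0.2, -0.7, 0.0]
opening: 0.0363
finger_force: 0.0
slid jaw 139 (array([543.1, 179.9]), array([107.3,   9.3]), np.float32(6.08))
blocktop 1056 (array([545. , 130.7]), array([130.1,  71.1]), np.float32(6.25))
```

View pics/t2.png

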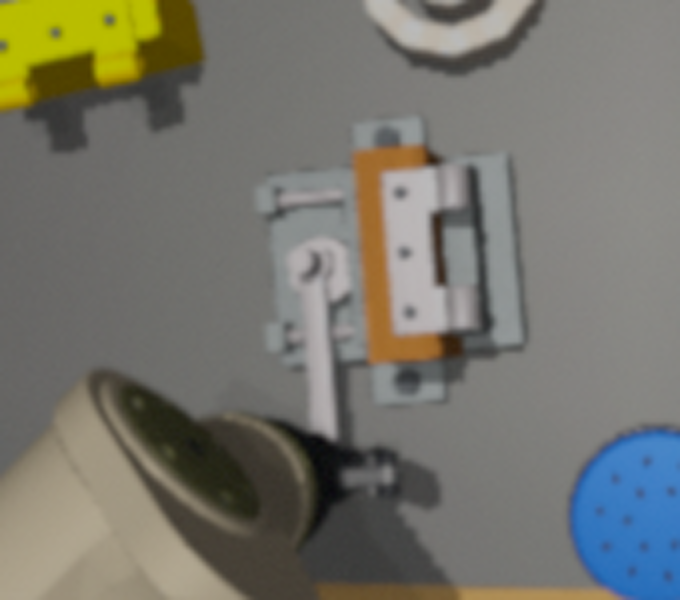

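Here the lever bar, (312,265)-(325,435), is parallel to the leaf edge, (383,170)-(395,333), to within about a degree. The block has moved 3 mm towards the fixed jaw. I'll release the knob and check with the arm out of the way.

```bash

python3 -m handwheel '[[[0,0,0],[0,0,0],0.2],[[0,0,0],[0,0,0],0.2],[[0,0,0],[0,0,0],0.2],[[0,0,-0.5],[0,0,0],0.2],[[0,0,-0.8],[0,0,0],0.2],[[0,0,-0.8],[0,0,0],0.2],[[0,0,-0.8],[0,0,0],0.2],[[0,0,-0.5],[0,0,0],0.2],[[0,0,0],[0,0,0],0.2],[[0,0,0],[0,0,0],0.2]]'
python3 plan.py .477 -.2008 .15 200 20
python3 plan.py .465 0 .17 193 10
```

```text
clock: 8.2
ee_pos: [0.4104, 0.1935, 0.1935]
orientation: [0.001, -0.042, 0.999, -0.0]
force: [0.1, -0.4, -0.8]
opening: 0.0514
finger_force: 0.0
from [0.4104 0.1935 0.1935] -175.22 tilt [-0.001  -0.0004] row shift [ 0.028 -0.668  0.073] turn z -0.127 n 20
from [0.4104 0.1935 0.1935] -175.22 tilt [-0.001  -0.0004] row shift [-0.085 -0.665  0.079] turn z -0.137 n 10
```

```bash

python3 -m handwheel '[[[-0.08,-0.67,0],[0,0,-0.14],1],[[-0.08,-0.67,0],[0,0,-0.14],1],[[-0.08,-0.67,0],[0,0,-0.14],1],[[-0.08,-0.67,0],[0,0,-0.14],1],[[-0.08,-0.67,0],[0,0,-0.14],1],[[-0.08,-0.67,0],[0,0,-0.14],1],[[-0.08,-0.67,0],[0,0,-0.14],1],[[-0.08,-0.67,0],[0,0,-0.14],1],[[-0.08,-0.67,0],[0,0,-0.14],1],[[-0.08,-0.67,0],[0,0,-0.14],1]]'
python3 - <<'E'
from m import *
for n in('top','scene'):
    im,d,P,r,o=cloud(n); np.savez(n+'2.npz',im=im,P=P)
    X,Y,Z=P[...,0],P[...,1],P[...,2];hsv=cv2.cvtColor(im,cv2.COLOR_BGR2HSV)
    near=lambda c,r:np.hypot(X-c[0],Y-c[1])<r
    m=near([.412,.196],.05)&(Z>.075)&(Z<.12)&(hsv[...,2]<60); q=P[m]; print(n,'knob',m.sum(),rect(q))
    m=(X>.43)&(X<.51)&(Y>.17)&(Y<.24)&(Z>.05)&(Z<.07)&(hsv[...,2]>130)&(hsv[...,1]<40); q=P[m]
    f=cv2.fitLine(q[:,:2].astype(np.float32),cv2.DIST_HUBER,0,1e-5,1e-5).ravel(); print('bar',len(q),np.degrees(np.arctan2(f[1],f[0])),f[2:])
    m=(abs(X-.545)<.1)&(abs(Y-.12)<.06)&(Z>.113)&(Z<.126); q=P[m]; print('blocktop',rect(q),np.median(q[:,2]))
    m=(abs(X-.545)<.1)&(abs(Y-.12)<.06)&(Z>.126); q=P[m]; print('knuckles',rect(q),np.percentile(q[:,2],[50,95]))
    m=(abs(X-.545)<.1)&(abs(Y-.12)<.06)&(Z>.113)&(hsv[...,1]<60); q=P[m]; print('leaf+kn',m.sum(),rect(q))
E
python3 plan.py .477 -.2008 .13 200 10
```

```text
clock: 9.2
ee_pos: [0.4634, -0.0022, 0.1921]
orientation: [-0.001, -0.115, 0.993, 0.0]
force: [1.2, -0.2, 0.3]
opening: 0.0855
finger_force: 0.0
top knob 95 (array([420.5, 195.5]), array([22.2, 25.6]), np.float32(97.3))
bar 188 6.536721 [0.46696505 0.20127007]
blocktop (array([545. , 130.6]), array([129.9,  70.4]), np.float32(6.12)) 0.12150460087073256
knuckles (array([554.4, 124.2]), array([94.7, 64.5]), np.float32(16.46)) [0.12953662 0.13360574]
leaf+kn 541 (array([550.4, 131.2]), array([118.7,  70.4]), np.float32(6.12))
scene knob 83 (array([425.3, 195.9]), array([22.7, 18.7]), np.float32(33.02))
bar 91 6.668955 [0.46650344 0.2034038 ]
blocktop (array([545.1, 131.7]), array([133.5,  70.3]), np.float32(5.74)) 0.1213361084640815
knuckles (array([520.6, 112.1]), array([149.7,  62.5]), np.float32(18.33)) [0.13097876 0.27622788]
leaf+kn 475 (array([529.5, 124.1]), array([172.1,  82.4]), np.float32(17.08))
from [ 0.4639 -0.0043  0.1919] -167.02 tilt [0.0019 0.001 ] row shift [ 0.14  -0.642  0.206] turn z -0.117 n 10
```

Lever bar is at 6.55° and the block at 6.1°, so the lever is at 90° within about a degree. The knob is free. Now the door.

```bash

python3 -m handwheel '[[[0.14,-0.64,0.2],[0,0,-0.12],1],[[0.14,-0.64,0.2],[0,0,-0.12],1],[[0.14,-0.64,0.2],[0,0,-0.12],1],[[0.14,-0.64,0.2],[0,0,-0.12],1],[[0.14,-0.64,0.2],[0,0,-0.12],1],[[0.14,-0.64,0.2],[0,0,-0.12],1],[[0.14,-0.64,0.2],[0,0,-0.12],1],[[0.14,-0.64,0.2],[0,0,-0.12],1],[[0.14,-0.64,0.2],[0,0,-0.12],1],[[0.14,-0.64,0.2],[0,0,-0.12],1]]'
python3 plan.py .477 -.2008 .05 200 8
```

```text
clock: 10.3
ee_pos: [0.4777, -0.1969, 0.1321]
orientation: [-0.0, -0.178, 0.984, 0.001]
force: [-0.4, -0.4, -0.2]
opening: 0.0859
finger_force: 0.0
from [ 0.4777 -0.1969  0.1321] -159.53 tilt [0.0007 0.0015] row shift [ 0.008 -0.015  0.342] turn z 0.01 n 8
```

```bash

python3 -m handwheel '[[[0,-0.01,0.34],[0,0,0],1],[[0,-0.01,0.34],[0,0,0],1],[[0,-0.01,0.34],[0,0,0],1],[[0,-0.01,0.34],[0,0,0],1],[[0,-0.01,0.34],[0,0,0],1],[[0,-0.01,0.34],[0,0,0],1],[[0,-0.01,0.34],[0,0,0],1],[[0,-0.01,0.34],[0,0,0],1],[[0,0,0],[0,0,0],1],[[0,0,0],[0,0,0],1]]'
python3 plan.py .477 -.2008 .05 200 2
```

```text
clock: 11.3
ee_pos: [0.4788, -0.1995, 0.0514]
orientation: [-0.0, -0.177, 0.984, 0.0]
force: [0.2, 0.3, -0.1]
opening: 0.0854
finger_force: 0.0
from [ 0.4788 -0.1995  0.0514] -159.59 tilt [0.0001 0.0005] row shift [ 0.036 -0.01   0.023] turn z 0.034 n 2
```

Within 2 mm. Close, then lift.

```bash

python3 -m handwheel '[[[0.03,0,0.02],[0,0,0.03],0.2],[[0.03,0,0.02],[0,0,0.03],-0.3],[[0,0,0],[0,0,0],-1],[[0,0,0],[0,0,0],-1],[[0,0,0],[0,0,0],-1],[[0,0,0],[0,0,0],-1],[[0,0,0],[0,0,0],-1],[[0,0,0],[0,0,0],-1],[[0,0,0],[0,0,0],-1],[[0,0,0],[0,0,0],-1]]'
python3 -m handwheel '[[[0,0,-0.1],[0,0,0],-1],[[0,0,-0.3],[0,0,0],-1],[[0,0,-0.6],[0,0,0],-1],[[0,0,-0.8],[0,0,0],-1],[[0,0,-1],[0,0,0],-1],[[0,0,-1],[0,0,0],-1],[[0,0,-1],[0,0,0],-1],[[0,0,-0.7],[0,0,0],-1],[[0,0,-0.3],[0,0,0],-1],[[0,0,0],[0,0,0],-1]]'
python3 - <<'E'
from plan import *
s,p,M=now(); print(s['force'],M.round(4))
E
```

```text
clock: 12.3
ee_pos: [0.4773, -0.2004, 0.0506]
orientation: [0.0, -0.174, 0.985, -0.0]
force: [-2.2, -0.9, 5.5]
opening: 0.0127
finger_force: 59.1
clock: 13.3
ee_pos: [0.4775, -0.2003, 0.2252]
orientation: [0.001, -0.174, 0.985, -0.001]
force: [0.6, 0.4, -4.0]
opening: 0.0133
finger_force: 58.7
[ 0.62248665  0.3592202  -3.97487601] [[-9.394e-01 -3.427e-01  1.400e-03]
 [-3.427e-01  9.394e-01 -9.000e-04]
 [-1.000e-03 -1.400e-03 -1.000e+00]]
```

```bash
python3 plan.py .5617 -.0243 .1526 186.1 20
```

```text
from [ 0.4775 -0.2003  0.2252] -159.96 tilt [-0.001  -0.0014] row shift [-0.205  0.253  0.121] turn z 0.116 n 20
```

```bash

python3 -m handwheel '[[[-0.2,0.25,0.05],[0,0,0.12],-1],[[-0.2,0.25,0.05],[0,0,0.12],-1],[[-0.2,0.25,0.05],[0,0,0.12],-1],[[-0.2,0.25,0.05],[0,0,0.12],-1],[[-0.2,0.25,0.05],[0,0,0.12],-1],[[-0.2,0.25,0.05],[0,0,0.12],-1],[[-0.2,0.25,0.05],[0,0,0.12],-1],[[-0.2,0.25,0.05],[0,0,0.12],-1],[[-0.2,0.25,0.05],[0,0,0.12],-1],[[-0.2,0.25,0.05],[0,0,0.12],-1]]'
python3 -m handwheel '[[[-0.21,0.26,0.19],[0,0,0.11],-1],[[-0.21,0.26,0.19],[0,0,0.11],-1],[[-0.21,0.26,0.19],[0,0,0.11],-1],[[-0.21,0.26,0.19],[0,0,0.11],-1],[[-0.21,0.26,0.19],[0,0,0.11],-1],[[-0.21,0.26,0.19],[0,0,0.11],-1],[[-0.21,0.26,0.19],[0,0,0.11],-1],[[-0.21,0.26,0.19],[0,0,0.11],-1],[[0,0,0],[0,0,0],-1],[[0,0,0],[0,0,0],-1]]'
cat > look.py <<'E'
from m import *
import sys
from plan import now
for n in('top','scene'):
    im,d,P,r,o=cloud(n); np.savez(n+'3.npz',im=im,P=P,r=r,o=o)
    if n in sys.argv:
        y0,y1,x0,x1=(130,270,210,350) if n=='top' else (120,260,250,450)
        cv2.imwrite(f'pics/{n}_{sys.argv[1]}.png',cv2.resize(im[y0:y1,x0:x1],None,fx=4,fy=4,interpolation=cv2.INTER_CUBIC))
s,p,M=now(); print(p,np.degrees(np.arctan2(M[1,0],M[0,0])),M[2],s['force'])
E
python3 look.py a top scene
```

```text
clock: 14.3
ee_pos: [0.5121, -0.1106, 0.2074]
orientation: [-0.001, -0.112, 0.994, 0.001]
force: [1.0, 0.3, -3.9]
opening: 0.0123
finger_force: 58.7
clock: 15.3
ee_pos: [0.5502, -0.0406, 0.1626]
orientation: [-0.001, -0.066, 0.998, 0.0]
force: [0.0, -0.2, -3.6]
opening: 0.0131
finger_force: 58.7
[ 0.55064135 -0.04127883  0.16334863] -172.4602526453413 [ 8.28444327e-04 -7.17570678e-07 -9.99999657e-01] [-0.55371954 -0.71616839 -3.47627   ]
```

View pics/top_a.png

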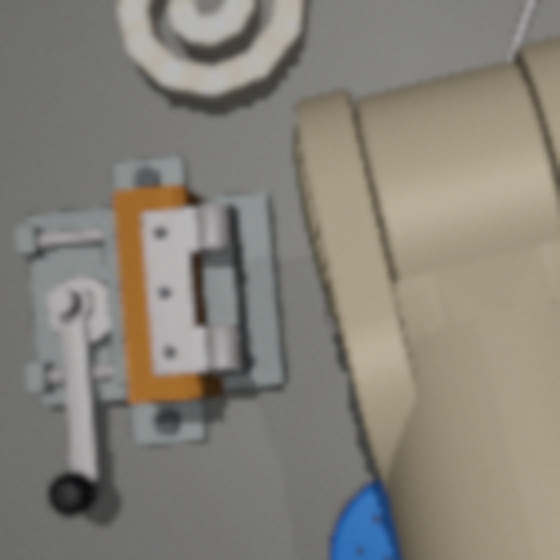

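View pics/scene_a.png

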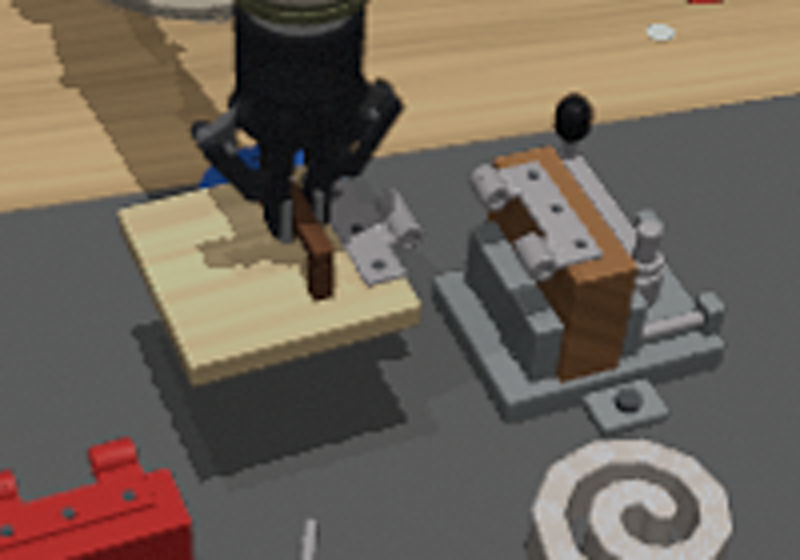

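Scene crop: the door hangs level with its knuckle at (405,225), facing the block's knuckles at (490,185) and (537,253). In the top view the arm hides the door, so I'll measure both parts in the scene view.

```bash
cat > rel.py <<'E'
from m import *
from plan import now
s,p,M=now(); yaw=np.arctan2(M[1,0],M[0,0])
D=np.load('scene3.npz'); im,P=D['im'],D['P']; hsv=cv2.cvtColor(im,cv2.COLOR_BGR2HSV)
X,Y,Z=P[...,0],P[...,1],P[...,2]
zt=p[2]-.0506+.018
# door top plane
ctr=p[:2]; n0=np.hypot(X-ctr[0],Y-ctr[1])<.14
m=n0&(abs(Z-zt)<.006)&(hsv[...,1]>50)&(hsv[...,2]>140)&(hsv[...,0]<40)
m=cv2.morphologyEx(m.astype(np.uint8),cv2.MORPH_OPEN,np.ones((2,2)))>0
q=P[m]; A=np.c_[q[:,:2]-p[:2],np.ones(len(q))]; c=np.linalg.lstsq(A,q[:,2],rcond=None)[0]
rd=rect(q); print('door',len(q),rd,'slope deg',np.degrees(c[:2]).round(2),'top z at tcp',c[2].round(4),'expected',zt.round(4))
e=lambda a:(np.array([np.cos(a),np.sin(a)]),np.array([-np.sin(a),np.cos(a)]))
ex,ey=e(yaw+np.pi); print('tool-derived bore',((p[:2]+.071*ey)*1000).round(1),(p[2]*1000-31.1).round(1),'yaw',np.degrees(yaw+np.pi)%360)
a=np.radians((rd[2]+45)%90-45); fx,fy=e(a); db=rd[0]+91*fy; print('door rect bore',db.round(1),np.degrees(a))
u=lambda q,ex,ey:(q[:,:2]@ex*1000,q[:,:2]@ey*1000)
# gray knuckle of door
m=(hsv[...,1]<70)&(Z>zt+.003)&(Z<zt+.016)&(((P[...,:2]-p[:2])@ey)>.055)&(((P[...,:2]-p[:2])@ey)<.095)&(abs((P[...,:2]-p[:2])@ex)<.04)
q=P[m]; 
if len(q):
    x,y=u(q,ex,ey); o=p[:2]*1000; print('dkn',len(q),'x',np.percentile(x,[2,98])-o@ex,'y',np.percentile(y,[2,98])-o@ey,'ztop',np.percentile(q[:,2],[90,97]))
bx,by=e(np.radians(6.1)); B=np.array([.5477,.106])
L=(P[...,:2]-B)
for nm,lo,hi in(('A',-.055,-.015),('B',.015,.055)):
    m=(abs(L@by)<.015)&(L@bx>lo)&(L@bx<hi)&(Z>.122)&(Z<.14)&(hsv[...,1]<70); q=P[m]; l=L[m]*1000
    print('bkn',nm,len(q),'x',np.percentile(l@bx,[2,98]).round(1),'y',np.percentile(l@by,[2,98]).round(1),'ztop',np.percentile(q[:,2],[90,97]).round(4))
m=(np.hypot(X-.545,Y-.13)<.1)&(Z>.115)&(Z<.126); q=P[m]; rb=rect(q); print('block',rb,'bore',rb[0]-25*by)
E
python3 rel.py
```

```text
** On entry to DLASCL parameter number  4 had an illegal value
 ** On entry to DLASCL parameter number  4 had an illegal valueTraceback (most recent call last):
  File "rel.py", line 11, in <module>
    q=P[m]; A=np.c_[q[:,:2]-p[:2],np.ones(len(q))]; c=np.linalg.lstsq(A,q[:,2],rcond=None)[0]
                                                      ~~~~~~~~~~~~~~~^^^^^^^^^^^^^^^^^^^^^
    x, resids, rank, s = _umath_linalg.lstsq(a, b, rcond,
                         ~~~~~~~~~~~~~~~~~~~^^^^^^^^^^^^^
                                             signature=signature)
                                             ^^^^^^^^^^^^^^^^^^^^
    raise LinAlgError("SVD did not converge in Linear Least Squares")
numpy.linalg.LinAlgError: SVD did not converge in Linear Least Squares
```

Morphology lets NaN pixels back in, so I'll mask those out.

```bash
sed -i "s/np.ones((2,2)))>0/np.ones((2,2)))>0; m\&=abs(Z-zt)<.006/" rel.py; python3 rel.py; python3 plan.py .5617 -.0243 .1526 186.1 10
```

```text
door 1411 (array([555. , -59.5]), array([149.6, 149.1]), np.float32(8.21)) slope deg [-0.25  0.06] top z at tcp 0.1305 expected 0.1307
tool-derived bore [541.3  29.1] 132.2 yaw 7.539747354658697
door rect bore [542.   30.6] 8.209999
dkn 104 x [-22.31197677  21.42660518] y [56.27493029 81.08427467] ztop [0.14294636 0.14357548]
bkn A 67 x [-48.2 -22.2] y [-9.  13.2] ztop [0.1321 0.1332]
bkn B 72 x [21.8 49.4] y [-9.4 14.5] ztop [0.1321 0.1337]
block (array([549.6, 100.5]), array([133.1, 133.3]), np.float32(97.18)) bore [552.25660178  75.6415514 ]
from [ 0.5506 -0.0413  0.1633] -172.46 tilt [ 0.0008 -0.    ] row shift [-0.043  0.052  0.036] turn z 0.024 n 10
```

Camera and kinematics agree to about 1 mm. Go to a pre-position 55 mm back, at the right height and yaw.

```bash
python3 plan.py .5611 -.0189 .1528 186.1 9
python3 -m handwheel '[[[-0.05,0.07,0.04],[0,0,0.03],-1],[[-0.05,0.07,0.04],[0,0,0.03],-1],[[-0.05,0.07,0.04],[0,0,0.03],-1],[[-0.05,0.07,0.04],[0,0,0.03],-1],[[-0.05,0.07,0.04],[0,0,0.03],-1],[[-0.05,0.07,0.04],[0,0,0.03],-1],[[-0.05,0.07,0.04],[0,0,0.03],-1],[[-0.05,0.07,0.04],[0,0,0.03],-1],[[-0.05,0.07,0.04],[0,0,0.03],-1],[[0,0,0],[0,0,0],-1]]'
python3 look.py b; python3 rel.py;  python3 plan.py .5553 .0358 .1528 186.1 10
```

```text
from [ 0.5506 -0.0413  0.1633] -172.46 tilt [ 0.0008 -0.    ] row shift [-0.048  0.078  0.039] turn z 0.027 n 9
clock: 16.4
ee_pos: [0.5622, -0.0197, 0.1528]
orientation: [-0.0, -0.052, 0.999, 0.0]
force: [-0.3, -0.4, -3.9]
opening: 0.013
finger_force: 58.7
[ 0.56218061 -0.02018261  0.15288814] -174.04853416010207 [ 9.04147864e-05  7.84202791e-05 -9.99999993e-01] [-0.10267851 -0.12881126 -2.4980687 ]
door 1417 (array([566.2, -37.9]), array([148.6, 150.3]), np.float32(95.71)) slope deg [-0.23  0.21] top z at tcp 0.1204 expected 0.1203
tool-derived bore [554.8  50.4] 121.8 yaw 5.951465839897932
door rect bore [557.1  52.6] 5.7099915
dkn 108 x [-21.15156816  19.82449935] y [55.34975665 81.25900374] ztop [0.13219563 0.13373145]
bkn A 66 x [-50.3 -21.6] y [-9.2 13.4] ztop [0.1321 0.1327]
bkn B 74 x [23.2 49.2] y [-9.3 14.7] ztop [0.1329 0.1336]
block (array([549.1,  98.9]), array([132.4, 137.2]), np.float32(96.83)) bore [551.75660178  74.0415514 ]
from [ 0.5622 -0.0202  0.1529] -174.05 tilt [0.0001 0.0001] row shift [0.003 0.188 0.   ] turn z -0.002 n 10
```

```bash

python3 -m handwheel '[[[0,0.19,0],[0,0,0],-1],[[0,0.19,0],[0,0,0],-1],[[0,0.19,0],[0,0,0],-1],[[0,0.19,0],[0,0,0],-1],[[0,0.19,0],[0,0,0],-1],[[0,0.19,0],[0,0,0],-1],[[0,0.19,0],[0,0,0],-1],[[0,0.19,0],[0,0,0],-1],[[0,0.18,0],[0,0,0],-1],[[0,0.18,0],[0,0,0],-1]]'
python3 -m handwheel '[[[0,0,0],[0,0,0],-1],[[0,0,0],[0,0,0],-1],[[0,0,0],[0,0,0],-1],[[0,0,0],[0,0,0],-1],[[0,0,0],[0,0,0],-1],[[0,0,0],[0,0,0],-1],[[0,0,0],[0,0,0],-1],[[0,0,0],[0,0,0],-1],[[0,0,0],[0,0,0],-1],[[0,0,0],[0,0,0],-1]]'
sed -i 's/(120,260,250,450)/(130,230,320,460)/' look.py
python3 look.py c scene; python3 rel.py;  python3 plan.py .5553 .0358 .1528 186.1 10
```

```text
clock: 17.5
ee_pos: [0.5563, 0.0363, 0.1529]
orientation: [0.0, -0.052, 0.999, 0.0]
force: [0.1, 1.0, -4.5]
opening: 0.0125
finger_force: 58.7
clock: 18.5
ee_pos: [0.5564, 0.0358, 0.1529]
orientation: [0.0, -0.052, 0.999, 0.0]
force: [0.6, -0.2, -3.6]
opening: 0.0128
finger_force: 58.7
[0.55634943 0.03586493 0.15294699] -174.06152825021394 [-3.73323855e-05  5.94927795e-05 -9.99999998e-01] [ 0.26748095 -0.40180809 -3.27407666]
door 1465 (array([556.6,  54.5]), array([149.5, 225. ]), np.float32(94.89)) slope deg [-0.19 -0.06] top z at tcp 0.1204 expected 0.1203
tool-derived bore [549.  106.5] 121.8 yaw 5.9384717497860695
door rect bore [548.8 145.2] 4.889999
dkn 231 x [-37.93581463  38.66816152] y [55.95572501 94.03404799] ztop [0.13191757 0.13349104]
bkn A 65 x [-44.7 -15.8] y [-14.5  13.7] ztop [0.1317 0.1333]
bkn B 93 x [15.5 48.9] y [-13.7  11.9] ztop [0.1319 0.1327]
block (array([550.2,  99.5]), array([152.4, 138.1]), np.float32(4.47)) bore [552.85660178  74.6415514 ]
from [0.5563 0.0359 0.1529] -174.06 tilt [-0.      0.0001] row shift [0.004 0.    0.   ] turn z -0.003 n 10
```

View pics/scene_c.png

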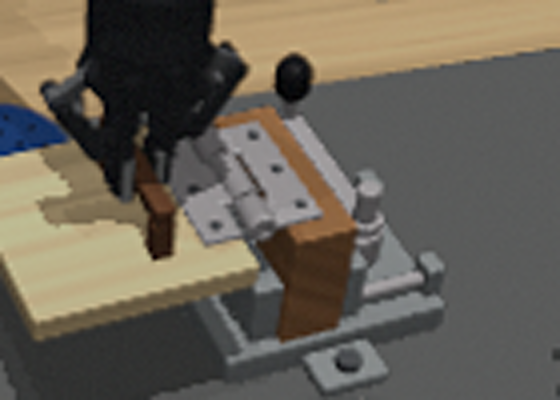

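The door knuckle now sits between the block's knuckles at about (235,190), in line by eye, and there is no contact force. As a check I'll fit fixed-radius circles to the three tubes.

```bash
cat > cyl.py <<'E'
from m import *
from scipy.optimize import least_squares
bx=np.array([np.cos(np.radians(6.1)),np.sin(np.radians(6.1))]); by=np.array([-bx[1],bx[0]]); B=np.array([.5477,.106])
Ls=[];
for n in['scene']*4+['top']:
    im,d,P,*_=cloud(n); sat=cv2.cvtColor(im,cv2.COLOR_BGR2HSV)[...,1]<80
    L=np.stack([(P[...,:2]-B)@bx,(P[...,:2]-B)@by,P[...,2]-.1215],-1)*1000
    q=L[sat&(np.hypot(L[...,1],L[...,2])<13.5)&(abs(L[...,0])<60)&(L[...,2]>3)]
    if n=='top': print('top pts',len(q)); break
    Ls.append(q)
q=np.vstack(Ls)
for nm,lo,hi in(('A',-46,-26),('D',-17,17),('B',27,46)):
    s=q[(q[:,0]>lo)&(q[:,0]<hi)]
    f=least_squares(lambda c:np.hypot(s[:,1]-c[0],s[:,2]-c[1])-10,[0,0],loss='soft_l1')
    print(nm,len(s),'y,z mm',f.x.round(2),'rms',np.sqrt(np.mean(f.fun**2)).round(2))
    h=np.histogram(q[:,0],np.arange(-56,57,4))[0]
print(h)
E
python3 cyl.py
```

```text
top pts 0
A 124 y,z mm [ 1.35 -0.18] rms 1.48
D 272 y,z mm [1.73 0.78] rms 1.5
B 153 y,z mm [1.17 0.16] rms 1.28
[ 0  1  1 20 25 30 32 40 14 22 34 25 37 32 31 32 32 34 43 25 32 36 30 39
 29 40 21  0]
```

```bash

python3 -m handwheel '[[[0.01,0,0.01],[0,0,0],-1],[[0.01,0,0.01],[0,0,0],-1],[[0,0,0],[0,0,0],-1],[[0,0,0],[0,0,0],-1],[[0,0,0],[0,0,0],-1],[[0,0,0],[0,0,0],-1],[[0,0,0],[0,0,0],-1],[[0,0,0],[0,0,0],-1],[[0,0,0],[0,0,0],-1],[[0,0,0],[0,0,0],-1]]'
python3 cyl.py; python3 - <<'E'
from h import *
im=np.mean([camera('scene')[0].astype(float) for _ in range(3)],0).astype(np.uint8)
cv2.imwrite('pics/z.png',cv2.resize(im[150:200,355:415],None,fx=12,fy=12,interpolation=cv2.INTER_CUBIC))
p=camera_params('scene');T=np.linalg.inv(np.array(p['pose']))
a=np.radians(6.1);bx=np.array([np.cos(a),np.sin(a),0])
W=np.array([[.5477,.106,.1315]+bx*x/1000 for x in(-49,-23,-20,20,23,49)])
uv,_=cv2.projectPoints(W,cv2.Rodrigues(T[:3,:3])[0],T[:3,3],np.array(p['mtx']),np.array([p['k1'],0,0,0,0.]))
print(((uv.reshape(-1,2)-[355,150]+.5)*12).round())
E
```

```text
clock: 19.85
ee_pos: [0.5558, 0.0358, 0.1523]
orientation: [0.0, -0.052, 0.999, 0.0]
force: [-0.6, 0.2, -3.8]
opening: 0.0128
finger_force: 58.7
top pts 0
A 124 y,z mm [1.14 0.02] rms 1.41
D 260 y,z mm [1.65 0.04] rms 1.53
B 153 y,z mm [0.71 0.35] rms 1.36
[ 0  3  1 21 30 28 30 43 12 21 27 33 33 29 35 25 33 36 40 21 29 31 32 33
 34 47 18  0]
[[188. 137.]
 [236. 209.]
 [242. 218.]
 [319. 334.]
 [325. 343.]
 [377. 422.]]
```

View pics/z.png

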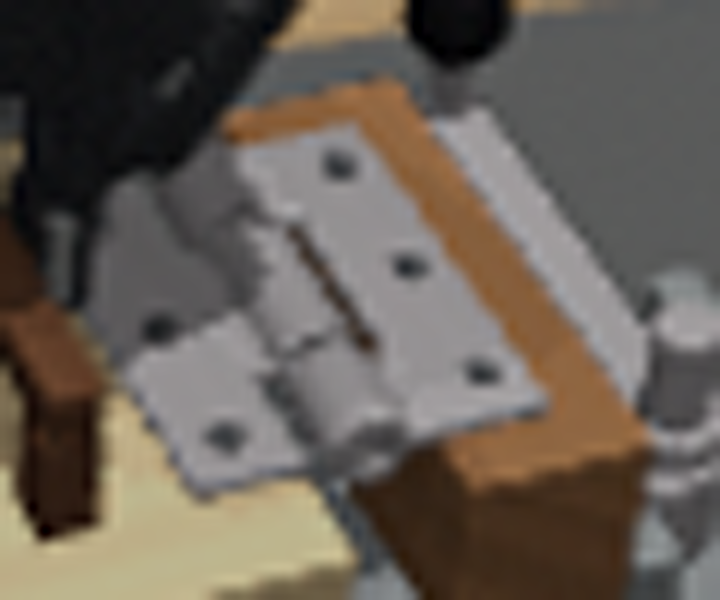

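The zoom shows a thin seam at (310,345) on the +x side, too blurred to size. The leaf screws give a better check along x: block (340,165), (410,265), (483,372); door, middle (158,328) and +x (225,437). All lie on the leaf plane.

```bash
python3 - <<'E'
from h import *
ims=[camera('scene')[0].astype(float) for _ in range(4)]
g=cv2.cvtColor(np.mean(ims,0).astype(np.uint8),cv2.COLOR_BGR2GRAY)
big=cv2.resize(g[150:200,355:415],None,fx=12,fy=12,interpolation=cv2.INTER_CUBIC).astype(float)
p=camera_params('scene');T=np.array(p['pose']);a=np.radians(6.1);bx=np.array([np.cos(a),np.sin(a)]);by=np.array([-bx[1],bx[0]])
for nm,u,v in(('b-',340,165),('b0',410,265),('b+',483,372),('d0',158,328),('d+',225,437)):
    w=big[v-26:v+27,u-26:u+27]; k=np.clip(np.percentile(w,60)-w-8,0,None); yy,xx=np.mgrid[-26:27,-26:27]; k=k*(np.hypot(xx,yy)<24)
    c=np.array([u+(k*xx).sum()/k.sum(),v+(k*yy).sum()/k.sum()]); px=(c+.5)/12-.5+[355,150]
    n=cv2.undistortPoints(px.reshape(1,1,2),np.array(p['mtx']),np.array([p['k1'],0,0,0,0.])).ravel()
    r=T[:3,:3]@[*n,1]; W=T[:3,3]+r*(.123-T[2,3])/r[2]; l=(W[:2]-[.5477,.106])*1000
    print(nm,px.round(2),'x',(l@bx).round(2),'y',(l@by).round(2))
E
```

```text
b- [382.77 163.42] x -37.39 y 32.57
b0 [388.6  171.75] x -1.74 y 32.82
b+ [394.64 180.58] x 34.41 y 32.73
d0 [367.74 176.91] x -1.16 y -27.37
d+ [373.34 185.99] x 35.03 y -27.7
```

The screws put the door 0.6 mm off along x. The tube fits give about 0.7 mm sideways and 0.1 mm in height, all well inside tolerance, and nothing is touching. Handing in.

```bash
python3 -c "
from rig import *
print(job_done())"
```

```text
the job is handed in; nothing more can be done
None
```

I handed the job in at about 20 s of the 58 s, with the lever swung to about 90°, the block clamped, and the door held level in the air with its knuckle between the block's. By my last camera measurements the holes line up within about 1 mm and nothing touches the block; the call gave no verdict.

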